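# Stand the wet whetstone in the free drying block

## Robot

A 6-joint arm with a two-finger parallel gripper is mounted at the origin on the work surface. World frame = base frame: x ahead of the robot, y to its left, z up, the work surface at z = 0. Lengths are in m, angles in rad, forces in N, time in s.
With the tool pointing down it reaches from about 0.375 to 0.925 m from the base axis. Payload 5.7 kg.
Tool frame: the origin (TCP) lies on the mounting face of the last link; the fingertips stand 173 mm ahead of it and the grasp point (between the pads) lies 155 mm ahead of it; z points along the fingers, y is the line along which they close (so a half turn about z gives the same grasp; the last joint's range is limited). The gripper opens to 85 mm and grips with 20 to 120 N. Pads are 22 mm wide; open, the fingers measure 114 mm over their backs; the gripper's body (76 mm by 85 mm) begins 54 mm behind the grasp point. The pads swing forward as they close: fully open they stand 13 mm farther back than shut.
Start: joints at [-1.238, 0.359, 1.51, -0, 1.272, -0.115], TCP at [0.26, -0.541, 0.405] pointing down, gripper open.
Joint ranges: [-2.97, 2.97], [-1.01, 2.36], [0.21, 2.38], [-0.96, 4.11], [0.2, 2.71], [-2.98, 2.98]. Speed limits (rad/s): [2.39, 2.39, 3.14, 3.14, 3.14, 3.14].

## Interface

Orientations are given as a unit quaternion [x, y, z, w].
In Python, from cell import sensors, capture, ticket, models gives the robot as it stands.
- The arm moves only by the tool send_rows, never from a script. Its argument "motion" is a list of rows, each a list of 7 numbers: the shift along the tool's x, y, z in mm, then the turn, a rotation vector about the tool's x, y, z in degrees, then the finger opening in mm, from 0 to 85.4. A call has 1 to 20 rows; each row shifts and turns the commanded pose from where the row before left it, along the tool's axes as they then stand; what a row does not reach is not made up. A row lasts 1/12 s, in which the tool goes at most 41.7 mm and 7.16 degrees, less where a joint would pass 70% of its speed; a pose out of reach is approached as far as the arm can. A call with a gripper value outside its range is refused whole. The fingers move at their own pace and stop on an object; "force" is the grip in N (left out, the last holds). Time passes only in rows, so rows that do not move let the fingers close. It gives the time, the measured TCP pose, the force, the opening and the grip force at its end, in the units of the state.
- sensors.get_obs(): the state, without advancing time (a new reading comes with each control period).
- capture(name): name is "scene" or "side" or "wrist"; returns a dict with "color" (480x640x3 uint8, red, green, blue), "fov_y" (degrees; the focal length in pixels is half the picture's height over the tangent of half this angle, whatever the lens; pixels are square), "cx", "cy" (the principal point, pixels), "position" and "orientation" of the camera in the world; the wrist camera has in their place "tool_from_camera" (4x4, takes a point from camera to tool coordinates, whose origin is the TCP and whose axes are the flange's). Camera axes: x right, y down, z forward; pixel columns grow to the right and rows downward; lengths in m; the calibration is good to about 2 mm. A picture is of the moment at which its call begins: read the wrist's pose just before it. There is no depth.
- ticket.hand_in(): hands the job in; it is judged then, once.
Trained networks look in the newest picture that a camera, given by its name, has taken for a name from the list of things; names that differ only in an ending like _2 or _b are one class to them, and where a whole thing is asked for, a point or a joint stands for the part that bears it (a point fixed in the world has none). Each returns a list of dicts, best first, with "score" (0 to 1); they miss things now and then, are a little off and sometimes report something else, mostly with a low value. They report only what shows in the picture. A call takes as long as a camera call. They do not tell look-alikes from the thing itself.
- models.recognise(camera, name): "box" ([centre column, centre row, width, height] in pixels, round what is visible of it).
- models.cut_out(camera, name): "region" (480x640 bool, what is visible of it) and "box" ([centre column, centre row, width, height] in pixels, round what is visible of it).
The state is a dict: "time": time; "q": joint angles; "joint_velocities": joint speeds; "joint_torque": joint torques, N m; "tcp_pos": TCP position; "eef_rot": TCP orientation; "wrist_force": force on the tool from outside, world axes, zero at the start; "torque": the same for the moment, N m; "opening": finger opening in m; "grasp_force": force on a finger pad.
Only numpy, scipy, OpenCV 4.12 (cv2) and the standard library are available. Lean on these libraries where they do the work, as an engineer would, in place of code of your own. Each camera call takes 0.05 s, during which the arm holds its last target. There are 200 camera calls.

## Task

Lift the green whetstone off the sloped steel rest and stand it on end in the empty drying block to dry: lower it all the way to the bottom of the slot without dropping it, and let go so that it stands upright. Leave the brown and cream stones standing in their blocks.

Things in the scene. Friction and masses are not known exactly. Their poses are not given: they have to be found in the camera images.
- green_stone: Blue-green whetstone bar 160 (its z) x 50 (its y) x 22 mm (its x). Origin: centre of one end face; z runs along its length to the other end. About 0.4 kg. Starts leaning on the rest, 35 degrees from vertical, origin at its low end, high end towards the robot. The 40 mm wide ramp reaches 90 mm up it; above that its 50 mm width is free to grip.
- green_stone_center (a point): Centre of the green stone, 80 mm along its z axis from the origin.
- rest: Fixed sharpening rest of dark steel on an orange foot 130 x 70 mm: a ramp 40 mm wide whose top edge stands about 95 mm high, with a toe stop and two 30 mm long side lips at its low end. The high end points to its -x (towards the robot). Origin: centre of its underside, z up. The stone can be lifted straight up off it.
- block_free: Fixed drying block, white plastic, orange foot band, 80 (its x) x 104 (its y) x 60 mm high. One slot from above: 27 mm along x, 55 mm along y, 45 mm deep, rim chamfered 3 mm. Origin: centre of its underside, z up. This is the empty one.
- block_free_slot (a point): Centre of the slot's floor in the empty block, 15 mm above the table; axes as the block's.
- block_b: Fixed drying block, white plastic, orange foot band, 80 (its x) x 104 (its y) x 60 mm high. One slot from above: 27 mm along x, 55 mm along y, 45 mm deep, rim chamfered 3 mm. Origin: centre of its underside, z up. Holds the brown stone.
- block_c: Fixed drying block, white plastic, orange foot band, 80 (its x) x 104 (its y) x 60 mm high. One slot from above: 27 mm along x, 55 mm along y, 45 mm deep, rim chamfered 3 mm. Origin: centre of its underside, z up. Holds the cream stone.
- brown_stone: Terracotta brown whetstone bar 160 (its z) x 50 (its y) x 22 mm (its x). Origin: centre of one end face; z runs along its length to the other end. Loose, standing in its block, origin on the slot's floor.
- cream_stone: Cream whetstone bar 160 (its z) x 50 (its y) x 22 mm (its x). Origin: centre of one end face; z runs along its length to the other end. Loose, standing in its block, origin on the slot's floor.
There are look-alikes about, which are no part of the job. Of the things shaped like the brown_stone, the terracotta one is meant.

How it is judged:
By the outcome, as a careful person would: the job done as asked, in the order asked, and still so for the second after the job is handed in, with the robot touching nothing.
It also fails if it takes over 45 s, if anything falls off the work surface, if the arm or the gripper's body presses on something with over 40 N, if the wrist force passes 120 N, or if a joint passes its speed limit or range.

## Working session

There is one attempt and no reset: what is moved stays moved. The work goes in short steps, Python scripts to look and compute and a tool call to move; the robot and the scene stay as the last step left them, time stands still between calls to the robot, and variables do not carry over. Pictures are saved under pics/ and viewed, at most 10 in all, crops included, and the job is handed in when it is done.

Besides the shell and the picture viewer there is one more tool, called after ">>>" as name([rows], argument=value, ...), one row to a line, values as JSON. send_rows: Moves the arm, as the interface text tells. Its arguments: {"type":"object","properties":{"motion":{"type":"array"},"force":{"type":"number"}},"required":["motion"]}

```bash
mkdir -p pics; cat > h.py <<'E'
import numpy as np, cv2, json
from scipy.spatial.transform import Rotation as R
from cell import sensors, capture, ticket, models
def cam(name):
    o=sensors.get_obs(); c=capture(name); f=240/np.tan(np.radians(c['fov_y'])/2)
    K=np.array([[f,0,c['cx']],[0,f,c['cy']],[0,0,1]])
    if name=='wrist':
        T=np.eye(4);T[:3,:3]=R.from_quat(o['eef_rot']).as_matrix();T[:3,3]=o['tcp_pos'];T=T@np.array(c['tool_from_camera'])
    else:
        T=np.eye(4);q=np.array(c['orientation']);T[:3,:3]=R.from_quat(q).as_matrix() if q.size==4 else q;T[:3,3]=c['position']
    return c['color'],K,T
def proj(P,K,T):
    p=(np.asarray(P)-T[:3,3])@T[:3,:3]; return p[...,:2]/p[...,2:]*K[0,0]+K[:2,2]
def ray(uv,z,K,T):
    d=T[:3,:3]@np.array([(uv[0]-K[0,2])/K[0,0],(uv[1]-K[1,2])/K[0,0],1]); return T[:3,3]+d*(z-T[2,3])/d[2]
E
python3 - <<'E'
from h import *
ims=[]
for n in ['scene','side']:
    im,K,T=cam(n); print(n,K[0,0],K[:2,2],T.round(3).tolist()); cv2.imwrite(f'pics/{n}0.png',im[...,::-1])
    for t in ['green_stone','rest','block_free','brown_stone']:
        print(t,[(np.round(d['box']).tolist(),round(d['score'],2)) for d in models.recognise(n,t)])
print(sensors.get_obs())
E
```

```text
scene 578.7746363934959 [323.47080317 232.64153505] [[0.011, 0.624, -0.781, 1.398], [1.0, -0.017, 0.0, 0.015], [-0.013, -0.781, -0.624, 0.739], [0.0, 0.0, 0.0, 1.0]]
green_stone [([265.0, 243.0, 36.0, 91.0], 0.59)]
rest []
block_free [([452.0, 237.0, 72.0, 56.0], 0.83)]
brown_stone [([362.0, 225.0, 29.0, 66.0], 0.92), ([339.0, 200.0, 21.0, 78.0], 0.7), ([431.0, 292.0, 37.0, 94.0], 0.61), ([362.0, 260.0, 69.0, 63.0], 0.53)]
side 616.1485572661777 [324.85775707 237.32146581] [[-0.998, -0.053, 0.047, 0.576], [-0.07, 0.691, -0.719, 0.728], [0.006, -0.721, -0.693, 0.771], [0.0, 0.0, 0.0, 1.0]]
green_stone [([337.0, 189.0, 66.0, 80.0], 0.92)]
rest [([335.0, 221.0, 72.0, 48.0], 0.64)]
block_free [([380.0, 393.0, 75.0, 95.0], 0.77), ([336.0, 190.0, 68.0, 81.0], 0.19)]
brown_stone [([341.0, 257.0, 30.0, 82.0], 0.83), ([234.0, 315.0, 47.0, 94.0], 0.71), ([419.0, 259.0, 46.0, 92.0], 0.6)]
{'time': 0.5, 'q': array([-1.23810077e+00,  3.58812566e-01,  1.51041508e+00,  1.25631732e-05,
        1.27250248e+00, -1.15074972e-01]), 'joint_velocities': array([-0.00035985, -0.00131184, -0.00041617, -0.00018984, -0.00111118,
        0.00017069]), 'joint_torque': array([-7.13586996e-04, -5.27136433e+01, -2.78783476e+01, -1.32117661e-04,
        3.27412505e-03,  3.06542567e-06]), 'tcp_pos': array([ 0.25977732, -0.54082822,  0.40465353]), 'eef_rot': array([ 9.75042613e-01,  2.22017787e-01, -1.49621481e-06, -6.89845549e-05]), 'wrist_force': array([ 0.41953167,  0.20111194, -0.60642211]), 'torque': array([-0.00776663,  0.00075883,  0.04704528]), 'grasp_force': 0.0, 'opening': 0.08570685251534213}
```

View pics/scene0.png

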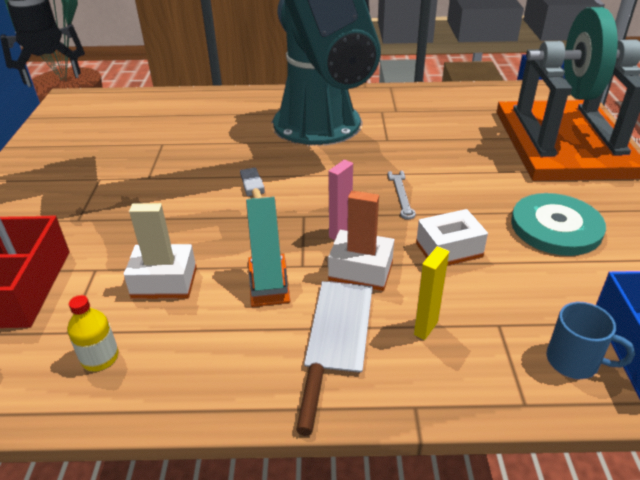

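View pics/side0.png

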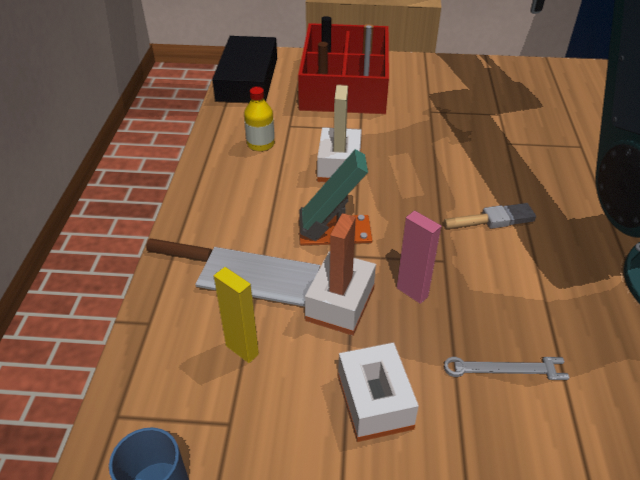

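The scene picture shows the green stone leaning at about (265,243) and the empty block at (452,237). The cream block (160,270) and the brown block (362,258) are occupied, and the pink and yellow bars are look-alikes. The side picture shows the stone at (337,189) and the empty block at (378,388). Next I'll fit poses to the masks.

```bash
cat > fit.py <<'E'
from h import *
from scipy.optimize import minimize
def box(sx,sy,z0,z1): return np.array([[a*sx/2,b*sy/2,c] for a in(-1,1) for b in(-1,1) for c in(z0,z1)])
def blockpts(p): # x,y,yaw
    return R.from_euler('z',p[2]).apply(box(.08,.104,0,.06))+[p[0],p[1],0]
def stoneR(p): # x,y,z,yaw,tilt : z axis leans to -x of yawed frame
    return R.from_euler('z',p[3])*R.from_euler('y',-p[4])
def stonepts(p): return stoneR(p).apply(box(.022,.05,0,.16))+p[:3]
def hullmask(P,K,T,S=4):
    h=cv2.convexHull((proj(P,K,T)).astype(np.float32))
    m=np.zeros((480*S,640*S),np.uint8); cv2.fillConvexPoly(m,np.round(((h+.5)*S-.5)*16).astype(np.int32),1,shift=4)
    return cv2.resize(m.astype(np.float32),(640,480),interpolation=cv2.INTER_AREA)
def fit(f,views,p0,step):
    def cost(p):
        s=0
        for m,K,T in views:
            a=hullmask(f(p),K,T); s+=1-np.minimum(a,m).sum()/np.maximum(a,m).sum()
        return s
    p0=np.array(p0,float)
    for k in (1,.5,.3):
        r=minimize(cost,p0,method='Nelder-Mead',options=dict(initial_simplex=np.vstack([p0]+[p0+k*np.eye(len(p0))[i]*step[i] for i in range(len(p0))]),xatol=1e-4,fatol=1e-5,maxiter=150)); p0=r.x
    return r.x,r.fun
E
python3 - <<'E'
from fit import *
V={}
ov=[]
for n in ['scene','side']:
    im,K,T=cam(n)
    for t in ['green_stone','block_free']:
        d=models.cut_out(n,t)[0]; m=d['region']
        print(n,t,d['score'],np.round(d['box']),m.sum())
        if t=='block_free':
            h=cv2.convexHull(np.argwhere(m)[:,::-1].astype(np.int32)); m2=np.zeros((480,640),np.uint8); cv2.fillConvexPoly(m2,h,1); m=m2
        V.setdefault(t,[]).append((m.astype(np.float32),K,T))
    ov.append((im[...,::-1].copy(),K,T))
b=V['block_free'][0]; uv=np.argwhere(b[0]>0)[:,::-1].mean(0); x0=ray(uv,.03,b[1],b[2]); print(x0)
best=min((fit(blockpts,V['block_free'],[x0[0],x0[1],y],[.01,.01,.15]) for y in (-1.2,-.6,0,.6,1.2)),key=lambda r:r[1]); print('block',best)
s=V['green_stone'][0]; uv=np.argwhere(s[0]>0)[:,::-1].mean(0); x1=ray(uv,.08,s[1],s[2])
p0=[x1[0]+.045,x1[1],.02]
bs=min((fit(stonepts,V['green_stone'],p0+[y,.61],[.01,.01,.01,.15,.05]) for y in (-.3,0,.3)),key=lambda r:r[1]); print('stone',bs, bs[0][4]*57.3)
# fixed tilt
f2=fit(lambda p:stonepts(list(p)+[np.radians(35)]),V['green_stone'],bs[0][:4],[.01,.01,.01,.1]); print('fixed',f2)
np.savez('poses.npz',block=best[0],stone=list(f2[0])+[np.radians(35)])
out=[]
for im,K,T in ov:
    for P in (blockpts(best[0]),stonepts(list(f2[0])+[np.radians(35)])):
        q=np.round(proj(P,K,T)*8).astype(int)
        for i in range(8):
            for j in (1,2,4):
                if not i&j: cv2.line(im,tuple(map(int,q[i])),tuple(map(int,q[i|j])),(255,0,255),1,cv2.LINE_AA,3)
    out.append(im)
o=np.hstack([out[0][150:330,210:510],out[1][130:450,270:430][:180*2:1][:180]]) if 0 else np.hstack([cv2.resize(out[0][170:320,220:500],(560,300)),cv2.resize(out[1][140:440,280:430],(150,300))])
cv2.imwrite('pics/fit1.png',o)
E
```

```text
scene green_stone 0.94 [265. 242.  37.  94.] 2707
scene block_free 0.94 [452. 236.  71.  60.] 2826
side green_stone 0.84 [336. 190.  65.  78.] 2155
side block_free 0.95 [378. 391.  79.  95.] 5819
[0.53232731 0.26325137 0.03      ]
block (array([0.53549078, 0.25934159, 0.29895787]), np.float64(0.11507463455200195))
stone (array([ 0.66217801, -0.08262603,  0.02819718,  0.12787004,  0.60841517]), np.float64(0.11710083484649658)) 34.862189449533226
fixed (array([ 0.66232078, -0.08239315,  0.02842035,  0.13070667]), np.float64(0.11769372224807739))
```

View pics/fit1.png

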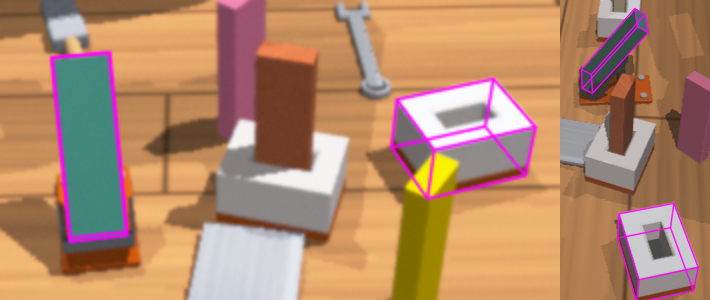

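The overlay shows both fitted boxes sitting on the stone and the empty block within a pixel or so, and the fitted tilt came out at 34.9° against the given 35°. I'll plan the move to a pre-grasp pose in line with the stone's axis.

```bash
cat > plan.py <<'E'
from fit import *
D=np.load('poses.npz'); B=D['block']; S=D['stone']
def stone_tcp(s,S=S): # tool at stone coordinate s (grasp point), tool x=stone x, z=-stone z
    A=stoneR(S).as_matrix(); T=np.eye(4); T[:3,:3]=A@np.diag([1,-1,-1]); T[:3,3]=S[:3]+A[:,2]*(s+.155); return T
def cur():
    o=sensors.get_obs(); T=np.eye(4);T[:3,:3]=R.from_quat(o['eef_rot']).as_matrix();T[:3,3]=o['tcp_pos'];return T
def rows(T0,T1,N):
    E=np.linalg.inv(T0)@T1; r=R.from_matrix(E[:3,:3]).as_rotvec()/N
    M=sum(R.from_rotvec(r*i).as_matrix() for i in range(N)); d=np.linalg.solve(M,E[:3,3])
    print(N,'rows: mm',(d*1e3).round(2).tolist(),'deg',np.degrees(r).round(3).tolist(),'target',T1[:3,3].round(4).tolist())
E
python3 - <<'E'
from plan import *
rows(cur(),stone_tcp(.235),18)
E
```

```text
18 rows: mm [15.41, -20.02, 7.57] deg [-0.309, 1.928, 0.977] target [0.4405, -0.1115, 0.3479]
```

>>> send_rows([
  [15.4, -20, 7.6, -0.31, 1.93, 0.98, 85],
  [15.4, -20, 7.6, -0.31, 1.93, 0.98, 85],
  [15.4, -20, 7.6, -0.31, 1.93, 0.98, 85],
  [15.4, -20, 7.6, -0.31, 1.93, 0.98, 85],
  [15.4, -20, 7.6, -0.31, 1.93, 0.98, 85],
  [15.4, -20, 7.6, -0.31, 1.93, 0.98, 85],
  [15.4, -20, 7.6, -0.31, 1.93, 0.98, 85],
  [15.4, -20, 7.6, -0.31, 1.93, 0.98, 85],
  [15.4, -20, 7.6, -0.31, 1.93, 0.98, 85],
  [15.4, -20, 7.6, -0.31, 1.93, 0.98, 85],
  [15.4, -20, 7.6, -0.31, 1.93, 0.98, 85],
  [15.4, -20, 7.6, -0.31, 1.93, 0.98, 85],
  [15.4, -20, 7.6, -0.31, 1.93, 0.98, 85],
  [15.4, -20, 7.6, -0.31, 1.93, 0.98, 85],
  [15.4, -20, 7.6, -0.31, 1.93, 0.98, 85],
  [15.4, -20, 7.6, -0.31, 1.93, 0.98, 85],
  [15.4, -20, 7.6, -0.31, 1.93, 0.98, 85],
  [15.4, -20, 7.6, -0.31, 1.93, 0.98, 85],
  [0, 0, 0, 0, 0, 0, 85],
  [0, 0, 0, 0, 0, 0, 85],
])

```text
time: 2.47
tcp_pos: [0.4409, -0.1109, 0.3475]
eef_rot: [0.952, 0.063, 0.3, -0.02]
wrist_force: [0.0, -0.4, 0.1]
opening: 0.085
grasp_force: 0.0
```

```bash
python3 - <<'E'
from plan import *
rows(cur(),stone_tcp(.235),1); print(sensors.get_obs()['q'])
im,K,T=cam('wrist'); im=im[...,::-1].copy()
for P in (blockpts(B),stonepts(S)):
    q=np.round(proj(P,K,T)*8).astype(int)
    for i in range(8):
        for j in (1,2,4):
            if not i&j: cv2.line(im,tuple(map(int,q[i])),tuple(map(int,q[i|j])),(255,0,255),1,cv2.LINE_AA,3)
cv2.imwrite('pics/w1.png',im)
E
```

```text
1 rows: mm [-0.15, 0.63, -0.53] deg [-0.053, -0.039, 0.121] target [0.4405, -0.1115, 0.3479]
[-0.56488843  0.13095362  2.12646836  0.80536176  0.53660284  0.2391676 ]
```

View pics/w1.png

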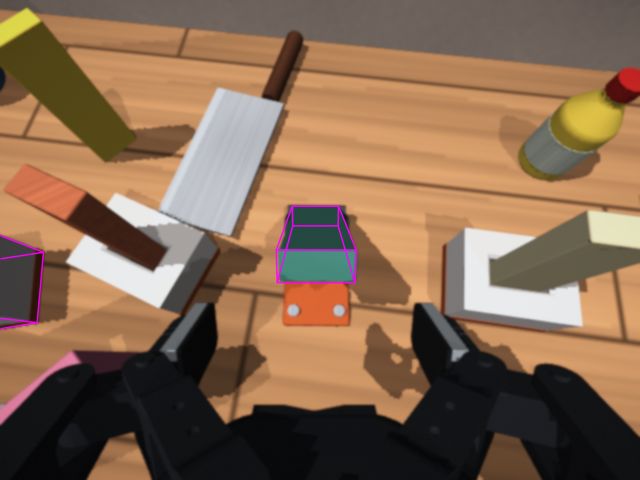

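The wrist view shows the fitted box matching the stone's end face at (316,265), centred between the fingers with clear space either side. I'll descend along the stone's axis and grip.

>>> send_rows([
  [0, 0.3, 12, 0, 0, 0.1, 85],
  [0, 0.3, 12, 0, 0, 0, 85],
  [0, 0, 12, 0, 0, 0, 85],
  [0, 0, 12, 0, 0, 0, 85],
  [0, 0, 12, 0, 0, 0, 85],
  [0, 0, 12, 0, 0, 0, 85],
  [0, 0, 12, 0, 0, 0, 85],
  [0, 0, 10, 0, 0, 0, 85],
  [0, 0, 8, 0, 0, 0, 85],
  [0, 0, 4, 0, 0, 0, 85],
  [0, 0, 0, 0, 0, 0, 85],
  [0, 0, 0, 0, 0, 0, 85],
])

```text
time: 3.52
tcp_pos: [0.5011, -0.1055, 0.2606]
eef_rot: [0.952, 0.061, 0.3, -0.02]
wrist_force: [0.2, 0.6, -0.2]
opening: 0.0848
grasp_force: 0.0
```

>>> send_rows([
  [0, 0, 0, 0, 0, 0, 35],
  [0, 0, 0, 0, 0, 0, 35],
  [0, 0, 0, 0, 0, 0, 35],
  [0, 0, 0, 0, 0, 0, 35],
  [0, 0, 0, 0, 0, 0, 35],
  [0, 0, 0, 0, 0, 0, 35],
  [0, 0, 0, 0, 0, 0, 35],
  [0, 0, 0, 0, 0, 0, 35],
], force=60)

```text
time: 4.18
tcp_pos: [0.5009, -0.1048, 0.2612]
eef_rot: [0.952, 0.061, 0.301, -0.019]
wrist_force: [-3.8, -0.6, 6.2]
opening: 0.0499
grasp_force: 61.4
```

```bash
python3 - <<'E'
from plan import *
rows(cur(),stone_tcp(.129),1)
# vertical straight lift of 120mm, in tool axes
C=cur(); print('lift dir tool',(C[:3,:3].T@[0,0,1]).round(4))
print(sensors.get_obs()['q'].round(2))
E
```

```text
1 rows: mm [-0.06, -1.18, 0.15] deg [0.07, -0.081, -0.125] target [0.5008, -0.1036, 0.2611]
lift dir tool [ 5.747e-01 -3.000e-04 -8.183e-01]
[-0.47  0.37  2.11  1.2   0.36 -0.11]
```

>>> send_rows([
  [2.9, 0, -4.1, 0, 0, 0, 35],
  [5.7, 0, -8.2, 0, 0, 0, 35],
  [8.6, 0, -12.3, 0, 0, 0, 35],
  [8.6, 0, -12.3, 0, 0, 0, 35],
  [8.6, 0, -12.3, 0, 0, 0, 35],
  [8.6, 0, -12.3, 0, 0, 0, 35],
  [8.6, 0, -12.3, 0, 0, 0, 35],
  [8.6, 0, -12.3, 0, 0, 0, 35],
  [8.6, 0, -12.3, 0, 0, 0, 35],
  [8.6, 0, -12.3, 0, 0, 0, 35],
  [8.6, 0, -12.3, 0, 0, 0, 35],
  [8.6, 0, -12.3, 0, 0, 0, 35],
  [8.6, 0, -12.3, 0, 0, 0, 35],
  [8.6, 0, -12.3, 0, 0, 0, 35],
  [8.6, 0, -12.3, 0, 0, 0, 35],
  [5.7, 0, -8.2, 0, 0, 0, 35],
  [2.9, 0, -4.1, 0, 0, 0, 35],
  [0, 0, 0, 0, 0, 0, 35],
  [0, 0, 0, 0, 0, 0, 35],
])

```text
time: 5.77
tcp_pos: [0.5005, -0.1049, 0.485]
eef_rot: [0.952, 0.061, 0.3, -0.02]
wrist_force: [-0.4, -0.4, -4.0]
opening: 0.0496
grasp_force: 63.2
```

```bash
cat >> plan.py <<'E'
def slot_tcp(z,B=B):
    T=np.eye(4); T[:3,:3]=R.from_euler('z',B[2]).as_matrix()@np.diag([1,-1,-1]); T[:3,3]=[B[0],B[1],z]; return T
E
python3 - <<'E'
from plan import *
rows(cur(),slot_tcp(.484),19)
print(sensors.get_obs()['q'].round(2))
E
```

```text
19 rows: mm [5.61, -18.39, 1.77] deg [0.152, -1.836, -0.498] target [0.5355, 0.2593, 0.484]
[-0.47  0.02  1.83  0.46  0.82  0.73]
```

>>> send_rows([
  [5.6, -18.4, 1.8, 0.15, -1.84, -0.5, 35],
  [5.6, -18.4, 1.8, 0.15, -1.84, -0.5, 35],
  [5.6, -18.4, 1.8, 0.15, -1.84, -0.5, 35],
  [5.6, -18.4, 1.8, 0.15, -1.84, -0.5, 35],
  [5.6, -18.4, 1.8, 0.15, -1.84, -0.5, 35],
  [5.6, -18.4, 1.8, 0.15, -1.84, -0.5, 35],
  [5.6, -18.4, 1.8, 0.15, -1.84, -0.5, 35],
  [5.6, -18.4, 1.8, 0.15, -1.84, -0.5, 35],
  [5.6, -18.4, 1.8, 0.15, -1.84, -0.5, 35],
  [5.6, -18.4, 1.8, 0.15, -1.84, -0.5, 35],
  [5.6, -18.4, 1.8, 0.15, -1.84, -0.5, 35],
  [5.6, -18.4, 1.8, 0.15, -1.84, -0.5, 35],
  [5.6, -18.4, 1.8, 0.15, -1.84, -0.5, 35],
  [5.6, -18.4, 1.8, 0.15, -1.84, -0.5, 35],
  [5.6, -18.4, 1.8, 0.15, -1.84, -0.5, 35],
  [5.6, -18.4, 1.8, 0.15, -1.84, -0.5, 35],
  [5.6, -18.4, 1.8, 0.15, -1.84, -0.5, 35],
  [5.6, -18.4, 1.8, 0.15, -1.84, -0.5, 35],
  [5.6, -18.4, 1.8, 0.15, -1.84, -0.5, 35],
  [0, 0, 0, 0, 0, 0, 35],
])

```text
time: 7.43
tcp_pos: [0.5359, 0.2625, 0.4815]
eef_rot: [0.989, 0.15, -0.002, -0.001]
wrist_force: [0.3, 0.3, -4.4]
opening: 0.0494
grasp_force: 64.1
```

```bash
python3 - <<'E'
from plan import *
rows(cur(),slot_tcp(.484),1)
ims=[]
V=[];SV=[]
for n in ['wrist','scene','side']:
    im,K,T=cam(n); im=im[...,::-1].copy()
    try:
        r=models.cut_out(n,'green_stone'); 
        if r and r[0]['score']>.5:
            SV.append((r[0]['region'].astype(np.float32),K,T)); print(n,r[0]['score'],r[0]['box'])
        r=models.cut_out(n,'block_free'); print(n,[(np.round(d['box']),round(d['score'],2)) for d in r])
    except Exception as e: print(e)
    C=cur(); st=[*(C[:3,3]-[0,0,.284]),B[2],0]
    for P in (blockpts(B),stonepts(st)):
        q=np.round(proj(P,K,T)*8).astype(int)
        for i in range(8):
            for j in (1,2,4):
                if not i&j: cv2.line(im,tuple(map(int,q[i])),tuple(map(int,q[i|j])),(255,0,255),1,cv2.LINE_AA,3)
    if n!='wrist': 
        c=np.clip(proj(np.array([B[0],B[1],.15]),K,T),[100,150],[540,330]).astype(int)
        im=im[c[1]-150:c[1]+150,c[0]-100:c[0]+100]
        im=cv2.resize(im,(195,292))
    else: im=cv2.resize(im,(390,292))
    ims.append(im)
cv2.imwrite('pics/pre.png',np.hstack(ims))
E
```

```text
1 rows: mm [-1.34, 2.85, -2.54] deg [-0.096, 0.235, 0.16] target [0.5355, 0.2593, 0.484]
wrist 0.76 [315.0, 312.1, 152.7, 175.4]
wrist [(array([316., 207.,  91.,  72.]), 0.72)]
scene 0.94 [470.9, 121.2, 48.1, 97.2]
scene [(array([452., 237.,  68.,  57.]), 0.65)]
side 0.64 [392.4, 264.6, 39.3, 132.9]
side [(array([379., 392.,  74.,  90.]), 0.72)]
```

View pics/pre.png

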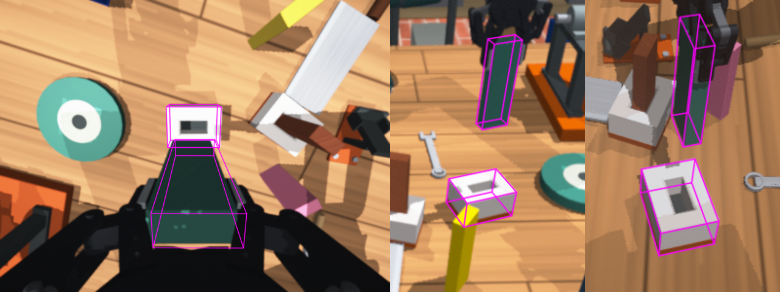

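The three panels show the stone upright in the grip, with its predicted box matching. The block overlay fits in every view, and the slot is just ahead of the stone's lower end. I'll correct the offset, then descend to about 15 mm above the rim and compare there.

>>> send_rows([
  [-1.3, 2.8, 4, -0.1, 0.24, 0.16, 35],
  [0, 0, 8, 0, 0, 0, 35],
  [0, 0, 12, 0, 0, 0, 35],
  [0, 0, 12, 0, 0, 0, 35],
  [0, 0, 12, 0, 0, 0, 35],
  [0, 0, 12, 0, 0, 0, 35],
  [0, 0, 12, 0, 0, 0, 35],
  [0, 0, 12, 0, 0, 0, 35],
  [0, 0, 12, 0, 0, 0, 35],
  [0, 0, 12, 0, 0, 0, 35],
  [0, 0, 8, 0, 0, 0, 35],
  [0, 0, 4, 0, 0, 0, 35],
  [0, 0, 0, 0, 0, 0, 35],
  [0, 0, 0, 0, 0, 0, 35],
])

```text
time: 9.05
tcp_pos: [0.5362, 0.256, 0.3639]
eef_rot: [0.989, 0.147, 0.002, 0.001]
wrist_force: [0.2, 0.0, -2.9]
opening: 0.0494
grasp_force: 64.3
```

```bash
python3 - <<'E'
from plan import *
C=cur(); rows(C,slot_tcp(C[2,3]),1); z=C[2,3]-.284; print('bottom',z)
yaw=np.arctan2(C[1,0],C[0,0]); st=[C[0,3],C[1,3],z,yaw,0]
def slot(p): return R.from_euler('z',p[2]).apply(np.array([[a*.033/2,b*.061/2,.06] for a,b in((-1,-1),(-1,1),(1,1),(1,-1))]))+[p[0],p[1],0]
ims=[]
for n,k in (('wrist',3),('scene',4),('side',4)):
    im,K,T=cam(n); im=im[...,::-1].copy()
    c=proj(np.array([B[0],B[1],.08]),K,T).round().astype(int); w,h=260//k*1//1, 560//k
    w=260//2//k*2; h=560//2//k*2
    x0=int(np.clip(c[0]-w//2,0,640-w)); y0=int(np.clip(c[1]-h//2,0,480-h))
    im=cv2.resize(im[y0:y0+h,x0:x0+w],None,fx=k,fy=k,interpolation=cv2.INTER_CUBIC)
    def L(P,col,pairs):
        q=np.round(((proj(P,K,T)-[x0,y0]+.5)*k-.5)*8).astype(int)
        for i,j in pairs: cv2.line(im,tuple(map(int,q[i])),tuple(map(int,q[j])),col,1,cv2.LINE_AA,3)
    E=[(i,i|j) for i in range(8) for j in (1,2,4) if not i&j]
    L(blockpts(B),(255,0,255),E); L(stonepts(st),(0,255,255),E); L(slot(B),(0,0,255),[(0,1),(1,2),(2,3),(3,0)])
    ims.append(im)
H=max(i.shape[0] for i in ims); ims=[cv2.copyMakeBorder(i,0,H-i.shape[0],0,2,0) for i in ims]
cv2.imwrite('pics/pre2.png',np.hstack(ims)); print(np.hstack(ims).shape)
E
```

```text
1 rows: mm [0.35, -3.4, -0.01] deg [0.188, -0.234, -0.17] target [0.5355, 0.2593, 0.3639]
bottom 0.07991097530272256
(560, 776, 3)
```

View pics/pre2.png

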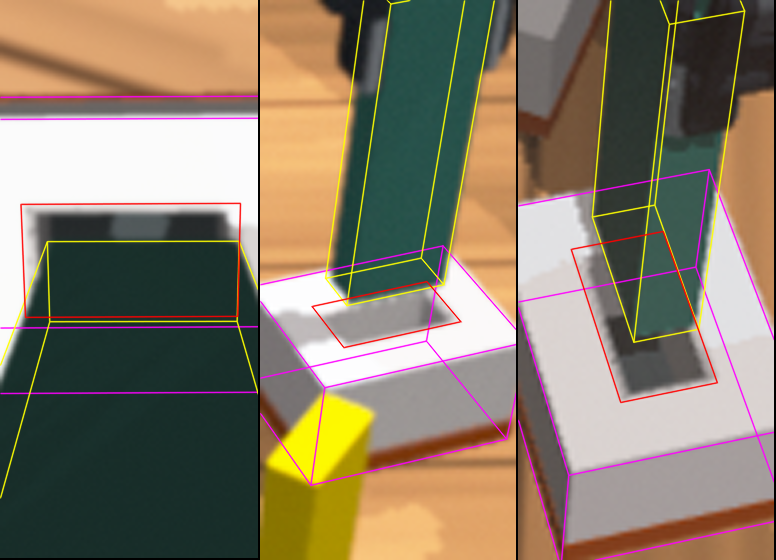

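The wrist crop shows the slot outline (red, columns 22–240) on the real rim, with the stone about 3 mm to one side, which agrees with the measured offset. I'll correct it and let the arm settle.

>>> send_rows([
  [0.3, -3.4, 0, 0.19, -0.23, -0.17, 35],
  [0, 0, 0, 0, 0, 0, 35],
  [0, 0, 0, 0, 0, 0, 35],
  [0, 0, 0, 0, 0, 0, 35],
])

```text
time: 9.53
tcp_pos: [0.5353, 0.2595, 0.364]
eef_rot: [0.989, 0.149, 0.0, -0.0]
wrist_force: [0.1, 0.6, -3.6]
opening: 0.0493
grasp_force: 64.2
```

```bash
python3 - <<'E'
from plan import *
C=cur(); rows(C,slot_tcp(C[2,3]),1)
V=[]
for n in ('scene','side','wrist'):
    im,K,T=cam(n); c=proj(np.array([B[0],B[1],.06]),K,T)
    for t in ('block_free',):
        r=[d for d in models.cut_out(n,t) if abs(d['box'][0]-c[0])<40 and abs(d['box'][1]-c[1])<60]
        print(n,[(np.round(d['box']),d['score']) for d in r],c)
    # slot centre: fit the dark hole in the side view
    if n=='side':
        st=proj(np.array([[*B[:2],.06]]),K,T); print('side slot px',st)
E
```

```text
1 rows: mm [0.11, 0.15, 0.0] deg [-0.001, -0.018, 0.017] target [0.5355, 0.2593, 0.364]
scene [(array([450., 240.,  69.,  51.]), 0.74)] [452.04078205 226.02582485]
side [(array([380., 398.,  80.,  93.]), 0.86)] [376.66775272 379.13887336]
side slot px [[376.66775272 379.13887336]]
wrist [(array([314., 230., 127., 102.]), 0.8)] [314.47916312 235.46684977]
```

>>> send_rows([
  [0, 0, 4, 0, 0, 0, 35],
  [0, 0, 5, 0, 0, 0, 35],
  [0, 0, 5, 0, 0, 0, 35],
  [0, 0, 5, 0, 0, 0, 35],
  [0, 0, 4, 0, 0, 0, 35],
  [0, 0, 3, 0, 0, 0, 35],
  [0, 0, 3, 0, 0, 0, 35],
  [0, 0, 3, 0, 0, 0, 35],
  [0, 0, 0, 0, 0, 0, 35],
  [0, 0, 0, 0, 0, 0, 35],
])

```text
time: 10.67
tcp_pos: [0.5353, 0.2593, 0.3317]
eef_rot: [0.989, 0.149, -0.0, -0.0]
wrist_force: [0.2, -0.2, -3.3]
opening: 0.0494
grasp_force: 64.2
```

Bottom is now about 48 mm up, inside the slot with no contact force. I'll continue towards the floor, expected at TCP z ≈ 0.299.

>>> send_rows([
  [0, 0, 4, 0, 0, 0, 35],
  [0, 0, 4, 0, 0, 0, 35],
  [0, 0, 4, 0, 0, 0, 35],
  [0, 0, 4, 0, 0, 0, 35],
  [0, 0, 4, 0, 0, 0, 35],
  [0, 0, 3, 0, 0, 0, 35],
  [0, 0, 2, 0, 0, 0, 35],
  [0, 0, 2, 0, 0, 0, 35],
  [0, 0, 1, 0, 0, 0, 35],
  [0, 0, 0, 0, 0, 0, 35],
  [0, 0, 0, 0, 0, 0, 35],
])

```text
time: 11.58
tcp_pos: [0.5354, 0.2594, 0.3039]
eef_rot: [0.989, 0.149, 0.0, -0.0]
wrist_force: [-0.1, 0.3, -3.7]
opening: 0.0493
grasp_force: 64.2
```

>>> send_rows([
  [0, 0, 1, 0, 0, 0, 35],
  [0, 0, 1, 0, 0, 0, 35],
  [0, 0, 1, 0, 0, 0, 35],
  [0, 0, 1, 0, 0, 0, 35],
  [0, 0, 0, 0, 0, 0, 35],
  [0, 0, 0, 0, 0, 0, 35],
])

```text
time: 12.08
tcp_pos: [0.5354, 0.2594, 0.2999]
eef_rot: [0.989, 0.149, 0.0, -0.0]
wrist_force: [-0.6, 0.2, -2.6]
opening: 0.0497
grasp_force: 64.2
```

>>> send_rows([
  [0, 0, 0.7, 0, 0, 0, 35],
  [0, 0, 0.7, 0, 0, 0, 35],
  [0, 0, 0, 0, 0, 0, 35],
  [0, 0, 0, 0, 0, 0, 35],
])

```text
time: 12.42
tcp_pos: [0.5355, 0.2594, 0.2998]
eef_rot: [0.989, 0.149, 0.001, -0.0]
wrist_force: [-1.8, -1.4, 6.9]
opening: 0.0496
grasp_force: 65.6
```

The tool stopped at z ≈ 0.300 and the force rose by about 10 N, so the stone is on the slot floor where expected. Release gently and back off.

>>> send_rows([
  [0, 0, -0.5, 0, 0, 0, 48],
  [0, 0, 0, 0, 0, 0, 52],
  [0, 0, 0, 0, 0, 0, 56],
  [0, 0, 0, 0, 0, 0, 62],
  [0, 0, 0, 0, 0, 0, 70],
  [0, 0, 0, 0, 0, 0, 78],
  [0, 0, 0, 0, 0, 0, 85],
  [0, 0, 0, 0, 0, 0, 85],
  [0, 0, 0, 0, 0, 0, 85],
  [0, 0, 0, 0, 0, 0, 85],
], force=20)

```text
time: 13.25
tcp_pos: [0.5354, 0.2594, 0.2989]
eef_rot: [0.989, 0.149, 0.0, -0.0]
wrist_force: [-0.7, 0.5, 0.2]
opening: 0.085
grasp_force: 0.0
```

>>> send_rows([
  [0, 0, -4, 0, 0, 0, 85],
  [0, 0, -8, 0, 0, 0, 85],
  [0, 0, -12, 0, 0, 0, 85],
  [0, 0, -16, 0, 0, 0, 85],
  [0, 0, -16, 0, 0, 0, 85],
  [0, 0, -16, 0, 0, 0, 85],
  [0, 0, -16, 0, 0, 0, 85],
  [0, 0, -16, 0, 0, 0, 85],
  [0, 0, -12, 0, 0, 0, 85],
  [0, 0, -8, 0, 0, 0, 85],
  [0, 0, 0, 0, 0, 0, 85],
  [0, 0, 0, 0, 0, 0, 85],
])

```text
time: 14.25
tcp_pos: [0.5353, 0.2593, 0.4234]
eef_rot: [0.989, 0.149, 0.001, -0.0]
wrist_force: [0.2, -0.0, -0.0]
opening: 0.0851
grasp_force: 0.0
```

```bash
python3 - <<'E'
from plan import *
ims=[]
for n in ('scene','side'):
    im,K,T=cam(n); im=im[...,::-1].copy()
    q=np.round(proj(stonepts([*B[:2],.015,B[2],0]),K,T)*8).astype(int)
    for i in range(8):
        for j in (1,2,4):
            if not i&j: cv2.line(im,tuple(map(int,q[i])),tuple(map(int,q[i|j])),(255,0,255),1,cv2.LINE_AA,3)
    ims.append(im[70:450,120:520])
cv2.imwrite('pics/end.png',np.hstack(ims))
E
```

```text
(no output)
```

View pics/end.png

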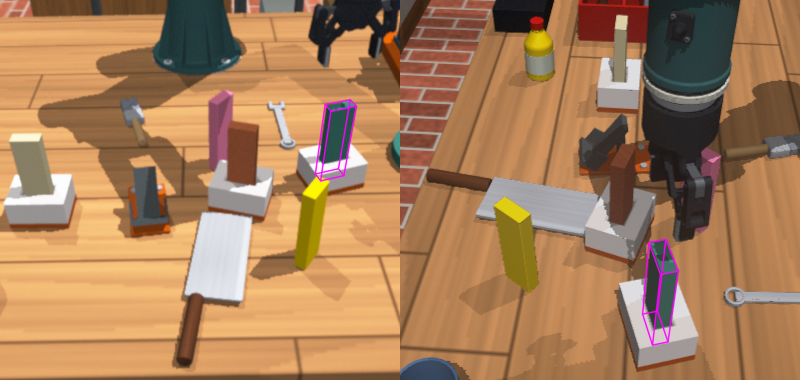

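The green stone stands upright in the block, matching the fully seated box in both views. The brown and cream stones are still standing, and the gripper is clear.

```bash
python3 -c "
from cell import ticket; print(ticket.hand_in())"
```

```text
the job is handed in; nothing more can be done
None
```

The green whetstone stands upright on the slot floor of the empty drying block, released with the gripper clear, and the brown and cream stones still stand; I handed the job in at about 14.5 s of the 45 s, and no verdict came back.

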